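# Set the stock tags to match the sample-jar bins

## Task

Each bin of sample jars has a hinged tag standing in front of it: push tags over with a fingertip until only the completely full bins' tags lean back towards their bins, disc face showing, and the tag of the bin that is not full leans towards the robot, bar face showing. Do not pick up or shove the tag stands, the bins, the loose jar, the beaker or the dish.

Things in the scene. Friction and masses are not known exactly. Their poses are not given: they have to be found in the camera images.
- board: Fixed grey board flat on the bench, 350 x 520 x 8 mm. Origin on its underside below the middle of the tag row; x points from the tags to the bins (within 0.2 rad of straight away from the robot), y along the row. Spans x -100 to +250 mm, y +-260 mm. Stands at x = 0, y = -187.5, -62.5, 62.5, 187.5 mm, in any order, each with its bin straight behind it at x = 170 mm.
- stand1: Loose, weighted steel tag stand (about 0.65 kg), foot 75 x 84 x 12 mm, carrying tag1 between two uprights 48 mm high. Origin at the centre of the foot's underside (on the board's top); x points to the bin behind it, y along the hinge.
- tag1 (a joint): White tag on stand1: plate 60 mm wide, 4 thick, reaching 66 mm out from its hinge, 60 g. 0 = upright, + = leans to the bin (disc face up), - = leans to the robot (bar face up). Stops at +-0.55 rad: free edge 56 mm above and 34 mm beside the hinge. Turns almost freely: pushed from the side it leans to, once 0.1 rad past upright it falls to the other stop and stays.
- tag1_hinge (a point): Middle of tag1's hinge line, fixed on stand1, 40 mm above its underside (48 mm above the bench); x points to the bin.
- stand2: Loose, weighted steel tag stand (about 0.65 kg), foot 75 x 84 x 12 mm, carrying tag2 between two uprights 48 mm high. Origin at the centre of the foot's underside (on the board's top); x points to the bin behind it, y along the hinge.
- tag2 (a joint): White tag on stand2: plate 60 mm wide, 4 thick, reaching 66 mm out from its hinge, 60 g. 0 = upright, + = leans to the bin (disc face up), - = leans to the robot (bar face up). Stops at +-0.55 rad: free edge 56 mm above and 34 mm beside the hinge. Turns almost freely: pushed from the side it leans to, once 0.1 rad past upright it falls to the other stop and stays.
- tag2_hinge (a point): Middle of tag2's hinge line, fixed on stand2, 40 mm above its underside (48 mm above the bench); x points to the bin.
- stand3: Loose, weighted steel tag stand (about 0.65 kg), foot 75 x 84 x 12 mm, carrying tag3 between two uprights 48 mm high. Origin at the centre of the foot's underside (on the board's top); x points to the bin behind it, y along the hinge.
- tag3 (a joint): White tag on stand3: plate 60 mm wide, 4 thick, reaching 66 mm out from its hinge, 60 g. 0 = upright, + = leans to the bin (disc face up), - = leans to the robot (bar face up). Stops at +-0.55 rad: free edge 56 mm above and 34 mm beside the hinge. Turns almost freely: pushed from the side it leans to, once 0.1 rad past upright it falls to the other stop and stays.
- tag3_hinge (a point): Middle of tag3's hinge line, fixed on stand3, 40 mm above its underside (48 mm above the bench); x points to the bin.
- stand4: Loose, weighted steel tag stand (about 0.65 kg), foot 75 x 84 x 12 mm, carrying tag4 between two uprights 48 mm high. Origin at the centre of the foot's underside (on the board's top); x points to the bin behind it, y along the hinge.
- tag4 (a joint): White tag on stand4: plate 60 mm wide, 4 thick, reaching 66 mm out from its hinge, 60 g. 0 = upright, + = leans to the bin (disc face up), - = leans to the robot (bar face up). Stops at +-0.55 rad: free edge 56 mm above and 34 mm beside the hinge. Turns almost freely: pushed from the side it leans to, once 0.1 rad past upright it falls to the other stop and stays.
- tag4_hinge (a point): Middle of tag4's hinge line, fixed on stand4, 40 mm above its underside (48 mm above the bench); x points to the bin.
- bin_full_a: Loose open grey plastic bin, 110 (x) x 104 (y) x 50 mm high, full: six lidded amber jars fill all its places (two rows of three). Jars in a bin stay in it and stand 60 mm above its underside. Origin at the centre of its underside (on the board's top). The nearest tag stand, in front of it, is its own.
- bin_full_a_front (a point): Middle of the top edge of the front wall of bin_full_a, about 115 mm behind the hinge of its own tag.
- bin_full_b: Loose open grey plastic bin, 110 (x) x 104 (y) x 50 mm high, full: six lidded amber jars fill all its places (two rows of three). Jars in a bin stay in it and stand 60 mm above its underside. Origin at the centre of its underside (on the board's top). The nearest tag stand, in front of it, is its own.
- bin_full_b_front (a point): Middle of the top edge of the front wall of bin_full_b, about 115 mm behind the hinge of its own tag.
- bin_full_c: Loose open grey plastic bin, 110 (x) x 104 (y) x 50 mm high, full: six lidded amber jars fill all its places (two rows of three). Jars in a bin stay in it and stand 60 mm above its underside. Origin at the centre of its underside (on the board's top). The nearest tag stand, in front of it, is its own.
- bin_full_c_front (a point): Middle of the top edge of the front wall of bin_full_c, about 115 mm behind the hinge of its own tag.
- bin_part: Loose open grey plastic bin, 110 (x) x 104 (y) x 50 mm high, not full: only two jars, in the row away from the robot. Jars in a bin stay in it and stand 60 mm above its underside. Origin at the centre of its underside (on the board's top). The nearest tag stand, in front of it, is its own.
- bin_part_front (a point): Middle of the top edge of the front wall of bin_part, about 115 mm behind the hinge of its own tag.
- loose_jar: Lidded amber jar, 29 mm wide, 56 mm high, left standing on the board in front of the tag row, between the two middle stands; bystander. Origin at its underside.
- beaker: Glass beaker, 70 mm wide, 90 mm high, on the bench beside the board's left end; bystander. Origin at its underside.
- dish: Clear covered dish, 93 mm wide, 20 mm high, on the bench beside the board's right end; bystander. Origin at its underside.
Not all that is in view belongs to the job. What is shaped like the stand2 but green or red is not meant.

How it is judged (in metres and radians):
At the end, for the whole second after the job is handed in: The tags in front of the three full bins lean towards their bins (joint above 0.45 rad) and the tag in front of the part-filled bin leans towards the robot (joint below -0.45 rad); each tag stand still stands before its bin (hinge within 145 mm of the bin's front edge) (((horizontal distance between tag1_hinge and bin_full_a_front below 0.145 m and value of joint tag1 above 0.45 rad) or (horizontal distance between tag2_hinge and bin_full_a_front below 0.145 m and value of joint tag2 above 0.45 rad) or (horizontal distance between tag3_hinge and bin_full_a_front below 0.145 m and value of joint tag3 above 0.45 rad) or (horizontal distance between tag4_hinge and bin_full_a_front below 0.145 m and value of joint tag4 above 0.45 rad)) and ((horizontal distance between tag1_hinge and bin_full_b_front below 0.145 m and value of joint tag1 above 0.45 rad) or (horizontal distance between tag2_hinge and bin_full_b_front below 0.145 m and value of joint tag2 above 0.45 rad) or (horizontal distance between tag3_hinge and bin_full_b_front below 0.145 m and value of joint tag3 above 0.45 rad) or (horizontal distance between tag4_hinge and bin_full_b_front below 0.145 m and value of joint tag4 above 0.45 rad)) and ((horizontal distance between tag1_hinge and bin_full_c_front below 0.145 m and value of joint tag1 above 0.45 rad) or (horizontal distance between tag2_hinge and bin_full_c_front below 0.145 m and value of joint tag2 above 0.45 rad) or (horizontal distance between tag3_hinge and bin_full_c_front below 0.145 m and value of joint tag3 above 0.45 rad) or (horizontal distance between tag4_hinge and bin_full_c_front below 0.145 m and value of joint tag4 above 0.45 rad)) and ((horizontal distance between tag1_hinge and bin_part_front below 0.145 m and value of joint tag1 below -0.45 rad) or (horizontal distance between tag2_hinge and bin_part_front below 0.145 m and value of joint tag2 below -0.45 rad) or (horizontal distance between tag3_hinge and bin_part_front below 0.145 m and value of joint tag3 below -0.45 rad) or (horizontal distance between tag4_hinge and bin_part_front below 0.145 m and value of joint tag4 below -0.45 rad))); the robot touches nothing.
It fails at once if a tag stand is lifted or shoved more than 20 mm (distance of any of stand1, stand2, stand3, stand4 from where it was at the start of the episode above 0.02 m).
It fails at once if a bin is lifted or shoved more than 20 mm (distance of any of bin_full_a, bin_full_b, bin_full_c, bin_part from where it was at the start of the episode above 0.02 m).
It fails at once if the loose jar, the beaker or the dish is lifted or moved more than 20 mm, or tipped (distance of any of loose_jar, beaker, dish from where it was at the start of the episode above 0.02 m or angle between any of loose_jar, beaker, dish's own z axis and vertical above 0.5 rad).
It also fails if it takes over 58 s, if anything falls off the work surface, if the arm or the gripper's body presses on something with over 40 N, if the wrist force passes 120 N, or if a joint passes its speed limit or range.

## Robot

A 6-joint arm with a two-finger parallel gripper is mounted at the origin on the work surface. World frame = base frame: x ahead of the robot, y to its left, z up, the work surface at z = 0. Lengths are in mm, angles in rad, forces in N, time in s.
With the tool pointing down it reaches from about 350 to 875 mm from the base axis. Payload 4.2 kg.
Tool frame: the origin (TCP) lies at the very end of the fingers, on their centre line; the grasp point (between the pads) lies arm.grip_depth behind it (arm.grip_depth is the distance from the TCP to the grasp point, in mm); z points along the fingers, y is the direction in which the jaws open and shut (so a half turn about z gives the same grasp; the last joint's range is limited). The gripper opens to 85 mm and grips with 20 to 120 N. Pads are 22 mm wide; open, the fingers measure 114 mm over their backs; the gripper's body (76 mm by 85 mm) begins 54 mm behind the grasp point. The pads swing forward as they close: fully open they stand 13 mm farther back than shut.
Start: joints at [-1.052, 0.385, 0.008, 0, -1.194, -0.259], TCP at [160.571, -604, 198.112] pointing down, gripper open.
Joint ranges: [-3.14, 3.14], [-1.21, 2.06], [-1.07, 1.41], [-3.16, 2.05], [-2.99, -0.16], [-3.1, 3.1]. Speed limits (rad/s): [2.79, 2.79, 3.14, 3.14, 3.14, 3.14].

## Interface

Orientations are given as a unit quaternion [x, y, z, w].
In Python, from bench import arm, optics, workorder gives the robot as it stands. The module is installed in compiled form; this text tells all that it offers.
- The arm moves only by the tool play_rows, never from a script. Its arguments are lists of equal length, an entry for each row: "travel": the shift along the tool's x, y, z in m, a list of three; "rotation": the turn, a rotation vector about the tool's x, y, z in rad, a list of three; "grip": the opening, from 0 (shut) to 1 (fully open). In form: {"travel": [[x, y, z], ...], "rotation": [[rx, ry, rz], ...], "grip": [grip, ...]}. A call has 1 to 12 rows; each row shifts and turns the commanded pose from where the row before left it, along the tool's axes as they then stand; what a row does not reach is not made up. A row lasts 1/12 s, in which the tool goes at most 41.7 mm and 7.16 degrees, less where a joint would pass 70% of its speed; a pose out of reach is approached as far as the arm can. A call is refused whole if a number of a shift passes 0.0417 or a number of a turn 0.125, either way. A call with a gripper value outside its range is refused whole. The fingers move at their own pace and stop on an object; the grip force is fixed at half the most. Time passes only in rows, so rows that do not move let the fingers close. It gives the time, the measured TCP pose, the force and the opening at its end, in the units of the state.
- arm.read_state(): the state, without advancing time (a new reading comes with each control period).
- optics.get_image(name): name is "side" or "top"; returns a dict with "image" (420x560x3 uint8, blue, green, red), "depth" (420x560 float32, mm along the optical axis (not along the pixel's ray), 0 where there is no reading), "camera_matrix" (3x3 intrinsics, pixels), "R" (3x3) and "t" (3): a world point X has camera coordinates R X + t. Camera axes: x right, y down, z forward; pixel columns grow to the right and rows downward; lengths in mm; the calibration is good to about 2 mm. A picture is of the moment at which its call begins.
- workorder.job_done(): hands the job in, once; it reports no verdict.
The state is a dict: "clock": time; "joints": joint angles; "joint_vel": joint speeds; "joint_efforts": joint torques, N m; "position": TCP position; "ee_rot": TCP orientation; "contact_force": force on the tool from outside, world axes, zero at the start; "wrist_torque": the same for the moment, N m; "gripper_width": finger opening in mm.
Only numpy, scipy, OpenCV 4.12 (cv2) and the standard library are available. Lean on these libraries where they do the work, as an engineer would, in place of code of your own. Each camera call takes 0.05 s, during which the arm holds its last target. There are 200 camera calls.

## Working session

There is one attempt and no reset: what is moved stays moved. The work goes in short steps, Python scripts to look and compute and a tool call to move; the robot and the scene stay as the last step left them, time stands still between calls to the robot, and variables do not carry over. Pictures are saved under pics/ and viewed, about 8 in all and at most 12, crops included, and the job is handed in when it is done.

Besides the shell and the picture viewer there is one more tool, called by a JSON object that holds its "method" and its "body", one argument or row to a line. play_rows: Moves the arm, as the interface text tells. Its arguments: {"type":"object","properties":{"travel":{"type":"array","items":{"type":"array","items":{"type":"number"}}},"rotation":{"type":"array","items":{"type":"array","items":{"type":"number"}}},"grip":{"type":"array","items":{"type":"number"}}},"required":["travel","rotation","grip"]}

```bash
mkdir -p pics
python3 - <<'E'
from bench import arm,optics
import cv2,numpy as np
s=arm.read_state();print({k:np.round(v,3).tolist() for k,v in s.items()}, arm.grip_depth)
for n in("top","side"):
    d=optics.get_image(n);cv2.imwrite(f"pics/{n}0.png",d["image"]);np.savez(f"{n}0.npz",**d)
    print(n,d["camera_matrix"].tolist(),np.round(-d["R"].T@d["t"]),np.round(d["R"],2).tolist())
E
```

```text
{'clock': 0.0, 'joints': [-1.052, 0.386, 0.007, -0.001, -1.194, -0.259], 'joint_vel': [0.001, -0.001, -0.001, 0.0, 0.0, -0.001], 'joint_efforts': [0.001, -39.229, 18.84, 4.186, -0.005, 0.0], 'position': [160.418, -603.373, 197.001], 'ee_rot': [-0.129, 0.992, 0.001, -0.0], 'contact_force': [0.081, -0.371, 0.343], 'wrist_torque': [0.014, -0.025, 0.028], 'gripper_width': 85.446} 18.700000000000003
top [[472.9300924367403, 0.0, 282.81955414912824], [0.0, 472.9300924367403, 200.932106235034], [0.0, 0.0, 1.0]] [ 419.    3. 1163.] [[-0.02, -1.0, -0.03], [-0.99, 0.02, -0.11], [0.11, 0.02, -0.99]]
side [[464.950554127489, 0.0, 273.01027623037174], [0.0, 464.950554127489, 210.5918290699924], [0.0, 0.0, 1.0]] [361. 798. 707.] [[-0.98, -0.21, 0.0], [-0.13, 0.6, -0.79], [0.16, -0.77, -0.62]]
```

View pics/top0.png

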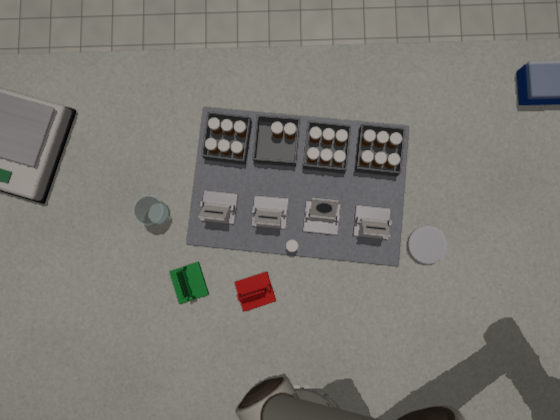

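View pics/side0.png

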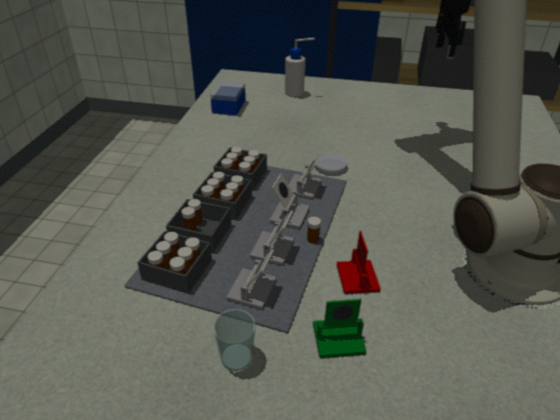

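Top view: the tags from left to right are at (217,208), (269,212), (322,215) and (373,222). The bin at (277,140) holds only two jars. The green stand (188,283) and the red stand (255,291) are decoys, off the board. I'll measure the board and confirm with a crop.

```bash
cat > h.py <<'E'
import numpy as np,cv2
def load(n): return dict(np.load(n))
def ray(d,uv,z):
    c=-d["R"].T@d["t"]; r=d["R"].T@np.linalg.inv(d["camera_matrix"])@np.array([uv[0],uv[1],1.])
    return c+r*(z-c[2])/r[2]
def proj(d,X):
    p=d["camera_matrix"]@(d["R"]@np.asarray(X,float)+d["t"]); return p[:2]/p[2]
E
python3 - <<'E'
from h import *
d=load("top0.npz");im=d["image"]
c=[ray(d,p,8) for p in [(203,108),(409,123),(400,265),(188,245)]] # far-left, far-right, near-right, near-left
c=[np.round(x) for x in c];print(c,[np.linalg.norm(c[i]-c[(i+1)%4]) for i in range(4)])
# refine by mask: board = dark bluish
hsv=cv2.cvtColor(im,cv2.COLOR_BGR2HSV)
roi=np.zeros(im.shape[:2],np.uint8);roi[95:280,178:420]=1
m=((im.max(2)<105)&(roi>0)).astype(np.uint8);m=cv2.morphologyEx(m,cv2.MORPH_CLOSE,np.ones((5,5)))
ct=max(cv2.findContours(m,0,1)[0],key=cv2.contourArea)
P=np.array([ray(d,p[0],8)[:2] for p in ct],np.float32)
print(cv2.minAreaRect(P))
ex=(c[0]+c[1]-c[2]-c[3])[:2];yaw=np.arctan2(ex[1],ex[0]);ey=(c[0]+c[3]-c[1]-c[2])[:2];yaw2=np.arctan2(-ey[0],ey[1])
mid=np.mean(c,0)[:2];yaw=(yaw+2*yaw2)/3;u=np.array([np.cos(yaw),np.sin(yaw)]);v=np.array([-u[1],u[0]])
o=mid-75*u;print("yaw",yaw,yaw2,"o",o)
k=3;x0,y0=188,100
cr=cv2.resize(im[y0:y0+170,x0:x0+225],None,fx=k,fy=k,interpolation=cv2.INTER_CUBIC)
for y in(187.5,62.5,-62.5,-187.5):
    h=o+v*y;print(y,h.round(1))
    for X,z,col in((0,48,(0,0,255)),(-34,104,(0,255,0)),(34,104,(255,0,0)),):
        q=h+u*X;p=proj(d,[*q,z]);cv2.circle(cr,tuple(int(t) for t in (p-[x0,y0]+.5)*k),3,col,-1)
    p=h+u*115
    print([ (np.round(np.array(d["R"].T@((np.linalg.inv(d["camera_matrix"])@[*proj(d,[*(h+u*X),104]),1])*d["depth"][tuple(np.round(proj(d,[*(h+u*X),104])[::-1]).astype(int))]-d["t"])),0)).tolist() for X in(-30,30)])
cv2.imwrite("pics/crop.png",cr)
E
```

```text
[array([787., 228.,   8.]), array([ 735., -286.,    8.]), array([ 386., -248.,    8.]), array([443., 265.,   8.])] [np.float64(516.6236541235796), np.float64(351.062672467467), np.float64(516.1569528738328), np.float64(345.98410368107955)]
((585.5076904296875, -7.669586181640625), (517.9491577148438, 350.9584045410156), 83.14344024658203)
yaw -0.10642752387952592 -0.10573852688052733 o [513.17435489  -2.28299574]
187.5 [533.1 184.2]
[[503.0, 187.0, 103.0], [576.0, 197.0, 10.0]]
62.5 [519.8  59.9]
[[490.0, 63.0, 105.0], [562.0, 62.0, 5.0]]
-62.5 [506.5 -64.4]
[[481.0, -66.0, 19.0], [537.0, -68.0, 102.0]]
-187.5 [ 493.3 -188.7]
[[464.0, -187.0, 94.0], [532.0, -209.0, 9.0]]
```

View pics/crop.png

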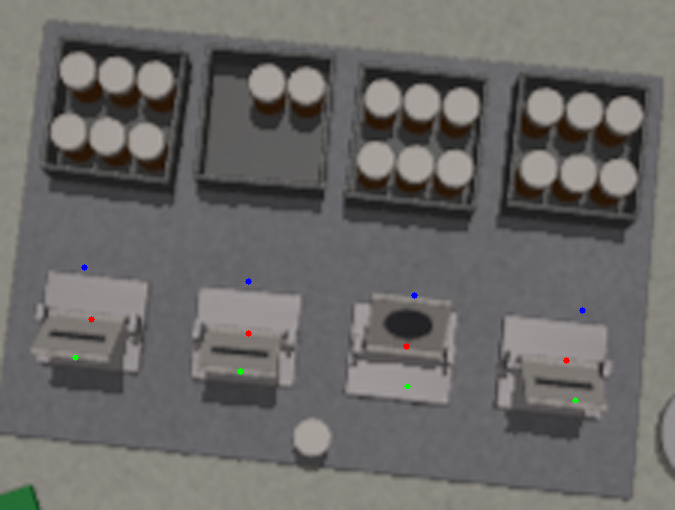

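The crop confirms it: bins 1, 3 and 4 (from the left) are full and bin 2 has two jars. Tags 1, 2 and 4 show the bar and tag 3 shows the disc, so only tags 1 and 4 have to be flipped. First I shut the gripper and line the tool up with the board.

{"method": "play_rows", "body": {
  "travel": [
    [0,0,0],
    [0,0,0],
    [0,0,0],
    [0,0,0]
  ],
  "rotation": [
    [0,0,0.12],
    [0,0,0.12],
    [0,0,0.12],
    [0,0,0]
  ],
  "grip": [0,0,0,0]
}}

```text
clock: 0.43
position: [160.5, -603.7, 197.5]
ee_rot: [0.051, 0.999, 0.001, -0.0]
contact_force: [0.3, 0.8, -0.1]
gripper_width: 39.1
```

{"method": "play_rows", "body": {
  "travel": [
    [-0.016,0.037,0],
    [-0.016,0.037,0],
    [-0.016,0.037,0],
    [-0.016,0.037,0],
    [-0.016,0.037,0],
    [-0.016,0.037,0],
    [-0.016,0.037,0],
    [-0.016,0.037,0],
    [-0.016,0.037,0],
    [-0.016,0.037,0],
    [-0.016,0.037,0],
    [-0.016,0.037,0]
  ],
  "rotation": [
    [0,0,0],
    [0,0,0],
    [0,0,0],
    [0,0,0],
    [0,0,0],
    [0,0,0],
    [0,0,0],
    [0,0,0],
    [0,0,0],
    [0,0,0],
    [0,0,0],
    [0,0,0]
  ],
  "grip": [0,0,0,0,0,0,0,0,0,0,0,0]
}}

```text
clock: 1.43
position: [396.3, -179.5, 198.3]
ee_rot: [0.048, 0.999, 0.0, 0.0]
contact_force: [1.3, -0.5, -0.4]
gripper_width: 0.3
```

```bash
cat >> h.py <<'E'
O=np.array([513.2,-2.3]);Y=-0.106;U=np.array([np.cos(Y),np.sin(Y)]);V=np.array([-U[1],U[0]])
def st():
    from bench import arm
    from scipy.spatial.transform import Rotation as Ro
    s=arm.read_state();p=np.array(s["position"]);q=p[:2]-O
    print(round(s["clock"],2),"world",p.round(1),"board",(q@U).round(1),(q@V).round(1),"F",np.round(s["contact_force"],1),"w",s["gripper_width"])
    print("tool x",Ro.from_quat(s["ee_rot"]).as_matrix()[:,0].round(3))
E
python3 -c "from h import *;st()"
```

```text
1.43 world [ 396.3 -179.5  198.3] board -97.4 -188.5 F [ 1.3 -0.5 -0.4] w 0.33677205198739224
tool x [-0.995  0.096 -0.001]
```

{"method": "play_rows", "body": {
  "travel": [
    [0,0.006,0.028],
    [0,0,0.028],
    [0,0,0.028],
    [0,0,0.028],
    [0,0,0],
    [-0.015,0,0],
    [-0.015,0,0],
    [-0.01,0,0],
    [0,0,0]
  ],
  "rotation": [
    [0,0,0],
    [0,0,0],
    [0,0,0],
    [0,0,0],
    [0,0,0],
    [0,0,0],
    [0,0,0],
    [0,0,0],
    [0,0,0]
  ],
  "grip": [0,0,0,0,0,0,0,0,0]
}}

```text
clock: 2.18
position: [439.2, -179.9, 87.3]
ee_rot: [0.049, 0.999, -0.0, 0.002]
contact_force: [-0.6, -0.2, 0.4]
gripper_width: -0.2
```

{"method": "play_rows", "body": {
  "travel": [
    [-0.006,0,0],
    [-0.006,0,0],
    [-0.006,0,0],
    [-0.006,0,0],
    [-0.006,0,0],
    [-0.006,0,0],
    [-0.006,0,0],
    [-0.006,0,0],
    [0,0,0],
    [0,0,0]
  ],
  "rotation": [
    [0,0,0],
    [0,0,0],
    [0,0,0],
    [0,0,0],
    [0,0,0],
    [0,0,0],
    [0,0,0],
    [0,0,0],
    [0,0,0],
    [0,0,0]
  ],
  "grip": [0,0,0,0,0,0,0,0,0,0]
}}

```text
clock: 3.02
position: [484.3, -184.2, 85.9]
ee_rot: [0.05, 0.999, 0.0, -0.0]
contact_force: [0.8, 0.8, -0.6]
gripper_width: 0.3
```

Run:
```python
from h import *
from bench import optics
st()
a=optics.get_image("side");cv2.imwrite("pics/s1.png",cv2.resize(a["image"][120:320,130:380],None,fx=3,fy=3))
```

```text
3.02 world [ 484.3 -184.2   85.9] board -9.5 -184.0 F [ 0.8  0.8 -0.6] w 0.33024841370909397
tool x [-0.995  0.1    0.   ]
```

View pics/s1.png

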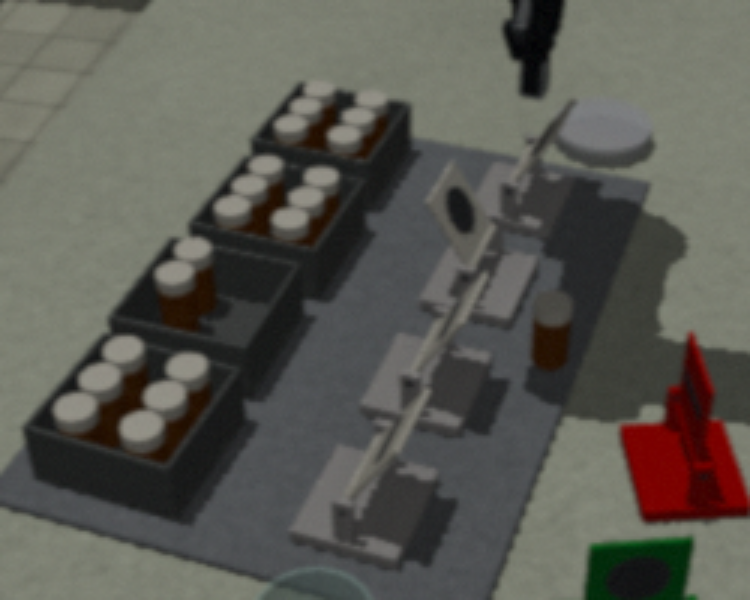

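The side view shows tag 4 still on its bar side, with the fingertip at crop (533,92) apparently above it. I'll check that against the projection and the top view.

Run:
```python
from h import *
from bench import optics
st()
a=optics.get_image("side");t=optics.get_image("top");np.savez("top1.npz",**t)
print("tcp side proj",proj(a,[484.3,-184.2,86]),"tag edge -",proj(a,[*(O-U*40-V*182),104]),"+",proj(a,[*(O+U*28-V*182),104]))
print("tcp top",proj(t,[484.3,-184.2,86]))
A=cv2.resize(a["image"][130:230,250:370],None,fx=3.3,fy=4);B=cv2.resize(t["image"][170:270,320:440],None,fx=3.3,fy=4)
cv2.imwrite("pics/p2.png",np.hstack([A,B]))
```

```text
3.07 world [ 484.  -184.2   85.9] board -9.8 -184.0 F [-1.   1.3  0.3] w 0.21261814376191895
tool x [-0.995  0.1    0.001]
tcp side proj [306.9621388  161.56882649] tag edge - [319.15356694 157.82090947] + [292.50547864 153.25643295]
tcp top [377.23947758 222.51990854]
```

View pics/p2.png

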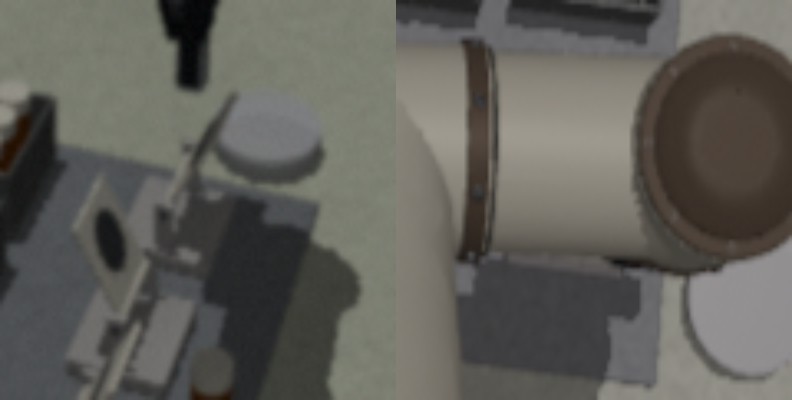

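Run:
```python
from h import *
from bench import optics
a=optics.get_image("side")
def pt(u,v):
    z=float(a["depth"][v,u]);return (a["R"].T@(np.linalg.inv(a["camera_matrix"])@[u,v,1]*z-a["t"])).round(0)
for v in range(134,158,3): print(v,[pt(u,v).tolist() for u in (305,308,311)])
print("tag4",[pt(*p).tolist() for p in((320,155),(318,158),(315,162))],"tag1",[pt(*p).tolist() for p in((271,252),(269,256),(266,262))])
print(a["image"][150:160,308].tolist())
```

```text
134 [[486.0, -136.0, 189.0], [478.0, -128.0, 194.0], [474.0, -148.0, 184.0]]
137 [[488.0, -153.0, 172.0], [480.0, -142.0, 179.0], [474.0, -153.0, 174.0]]
140 [[490.0, -168.0, 155.0], [481.0, -153.0, 165.0], [474.0, -155.0, 165.0]]
143 [[490.0, -173.0, 145.0], [483.0, -173.0, 145.0], [476.0, -175.0, 145.0]]
146 [[489.0, -171.0, 137.0], [482.0, -169.0, 140.0], [476.0, -177.0, 135.0]]
149 [[489.0, -172.0, 129.0], [482.0, -171.0, 130.0], [475.0, -177.0, 127.0]]
152 [[490.0, -179.0, 116.0], [482.0, -178.0, 117.0], [474.0, -171.0, 123.0]]
155 [[513.0, -357.0, -1.0], [504.0, -360.0, -2.0], [495.0, -357.0, 1.0]]
tag4 [[454.0, -198.0, 101.0], [457.0, -178.0, 104.0], [463.0, -169.0, 97.0]] tag1 [[498.0, 173.0, 103.0], [500.0, 182.0, 102.0], [502.0, 200.0, 102.0]]
[[9, 8, 7], [22, 21, 21], [59, 62, 61], [96, 105, 102], [110, 123, 119], [109, 123, 120], [112, 125, 121], [109, 123, 120], [108, 121, 118], [110, 123, 120]]
```

By depth, the visible fingertip is at z≈112 although the TCP reads 86, so the finger passed over the tag without touching it (no force seen). In x and y the two agree. I'll back off, go lower and measure the tip again.

{"method": "play_rows", "body": {
  "travel": [
    [0.03,0,0],
    [0.03,0,0],
    [0.02,0,0],
    [0,0,0.013],
    [0,0,0.013],
    [0,0,0]
  ],
  "rotation": [
    [0,0,0],
    [0,0,0],
    [0,0,0],
    [0,0,0],
    [0,0,0],
    [0,0,0]
  ],
  "grip": [0,0,0,0,0,0]
}}

```text
clock: 3.72
position: [402.4, -176.0, 58.7]
ee_rot: [0.05, 0.999, 0.0, -0.002]
contact_force: [-0.9, -0.5, 0.4]
gripper_width: -0.1
```

```bash
cat >> h.py <<'E'
def tip():
    "lowest dark gripper pixels near the expected tip in the side view"
    from bench import optics,arm
    a=optics.get_image("side");P=np.array(arm.read_state()["position"])
    K=np.linalg.inv(a["camera_matrix"]);vv,uu=np.mgrid[0:420,0:560]
    X=(np.stack([uu,vv,np.ones_like(uu)],-1)@K.T*a["depth"][...,None]-a["t"])@a["R"]
    m=(a["image"].max(2)<45)&(np.hypot(X[...,0]-P[0],X[...,1]-P[1])<35)&(X[...,2]>50)&(X[...,2]<P[2]+80)&(a["depth"]>0)
    Q=X[m];lo=Q[Q[:,2]<Q[:,2].min()+8]
    print("tip n",len(Q),"lowest",Q[:,2].min().round(1),"mean low",lo.mean(0).round(1),"x",lo[:,0].min().round(),lo[:,0].max().round())
    return a
E
python3 - <<'E'
from h import *
st();a=tip();cv2.imwrite("pics/s3.png",cv2.resize(a["image"][120:220,250:390],None,fx=5,fy=5))
E
```

```text
3.72 world [ 402.4 -176.    58.7] board -91.8 -184.5 F [-0.9 -0.5  0.4] w -0.07852722042597113
tool x [-0.995  0.101  0.004]
tip n 79 lowest 92.5 mean low [ 404.  -165.2   97.8] x 396.0 411.0
```

View pics/s3.png

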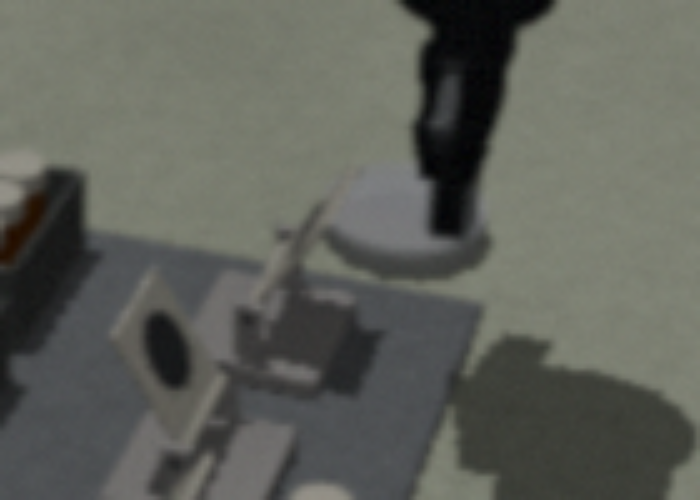

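The fingertip at crop (446,237) is now at z≈90, below the tag's free edge (104) and above the uprights (56). Pushing slowly now.

{"method": "play_rows", "body": {
  "travel": [
    [-0.015,0,0.005],
    [-0.015,0,0],
    [-0.008,0,0],
    [-0.008,0,0],
    [-0.008,0,0],
    [-0.008,0,0],
    [-0.008,0,0],
    [-0.008,0,0],
    [-0.008,0,0],
    [0,0,0]
  ],
  "rotation": [
    [0,0,0],
    [0,0,0],
    [0,0,0],
    [0,0,0],
    [0,0,0],
    [0,0,0],
    [0,0,0],
    [0,0,0],
    [0,0,0],
    [0,0,0]
  ],
  "grip": [0,0,0,0,0,0,0,0,0,0]
}}

```text
clock: 4.6
position: [492.1, -185.1, 55.2]
ee_rot: [0.05, 0.999, -0.0, 0.001]
contact_force: [0.1, -1.0, -0.9]
gripper_width: -0.1
```

Run:
```python
from h import *
st();a=tip();cv2.imwrite("pics/s4.png",cv2.resize(a["image"][120:220,250:390],None,fx=5,fy=5))
```

```text
4.6 world [ 492.1 -185.1   55.2] board -1.6 -184.0 F [ 0.1 -1.  -0.9] w -0.06810246660515254
tool x [-0.995  0.1   -0.002]
tip n 142 lowest 65.8 mean low [ 501.8 -183.3   69.8] x 499.0 505.0
```

View pics/s4.png

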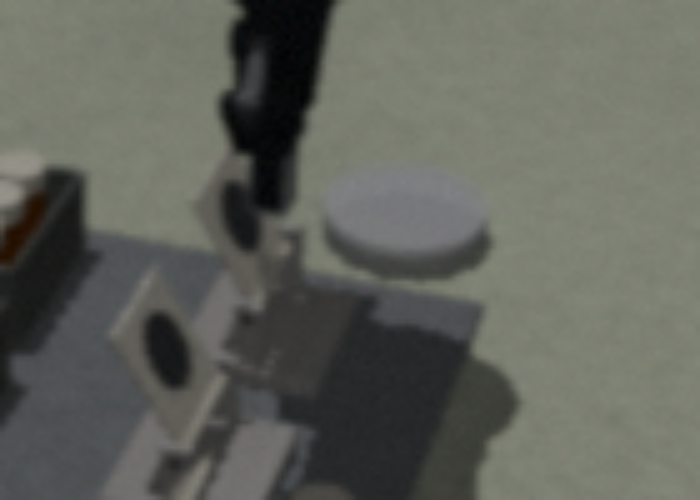

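Tag 4 now shows its disc and leans towards its bin. I retract, rise and cross over to tag 1.

{"method": "play_rows", "body": {
  "travel": [
    [0.03,0,0],
    [0.03,0,0],
    [0.03,0,0],
    [0,0,-0.04],
    [0,0,-0.04],
    [0,0,-0.04],
    [0,0,0]
  ],
  "rotation": [
    [0,0,0],
    [0,0,0],
    [0,0,0],
    [0,0,0],
    [0,0,0],
    [0,0,0],
    [0,0,0]
  ],
  "grip": [0,0,0,0,0,0,0]
}}

```text
clock: 5.23
position: [405.1, -177.1, 183.1]
ee_rot: [0.049, 0.999, -0.001, 0.008]
contact_force: [1.4, -0.4, 0.6]
gripper_width: 0.4
```

{"method": "play_rows", "body": {
  "travel": [
    [0,0.034,0],
    [0,0.034,0],
    [0,0.034,0],
    [0,0.034,0],
    [0,0.034,0],
    [0,0.034,0],
    [0,0.034,0],
    [0,0.034,0],
    [0,0.034,0],
    [0,0.034,0],
    [0,0.034,0],
    [0,0,0]
  ],
  "rotation": [
    [0,0,0],
    [0,0,0],
    [0,0,0],
    [0,0,0],
    [0,0,0],
    [0,0,0],
    [0,0,0],
    [0,0,0],
    [0,0,0],
    [0,0,0],
    [0,0,0],
    [0,0,0]
  ],
  "grip": [0,0,0,0,0,0,0,0,0,0,0,0]
}}

```text
clock: 6.23
position: [438.9, 200.8, 174.9]
ee_rot: [0.048, 0.999, 0.001, 0.001]
contact_force: [0.3, 0.1, 0.0]
gripper_width: 0.1
```

```bash
python3 -c "from h import *;st()"
```

```text
6.23 world [438.9 200.8 174.9] board -95.4 194.1 F [0.3 0.1 0. ] w 0.14564941320904348
tool x [-0.995  0.096 -0.001]
```

{"method": "play_rows", "body": {
  "travel": [
    [0,-0.005,0.03],
    [0,0,0.03],
    [0,0,0.03],
    [0,0,0.025],
    [0,0,0]
  ],
  "rotation": [
    [0,0,0],
    [0,0,0],
    [0,0,0],
    [0,0,0],
    [0,0,0]
  ],
  "grip": [0,0,0,0,0]
}}

```text
clock: 6.65
position: [433.7, 188.2, 55.5]
ee_rot: [0.051, 0.999, -0.004, -0.004]
contact_force: [0.1, -0.1, 0.3]
gripper_width: 0.2
```

```bash
python3 -c "from h import *;st();tip()"
```

```text
6.65 world [433.7 188.2  55.5] board -99.2 181.0 F [ 0.1 -0.1  0.3] w 0.1729668162367453
tool x [-0.995  0.102  0.008]
tip n 104 lowest 86.7 mean low [436.1 198.2  91.4] x 431.0 441.0
```

{"method": "play_rows", "body": {
  "travel": [
    [-0.016,0.004,0],
    [-0.016,0,0],
    [-0.009,0,0],
    [-0.009,0,0],
    [-0.009,0,0],
    [-0.009,0,0],
    [-0.009,0,0],
    [-0.009,0,0],
    [-0.009,0,0],
    [-0.009,0,0],
    [0,0,0]
  ],
  "rotation": [
    [0,0,0],
    [0,0,0],
    [0,0,0],
    [0,0,0],
    [0,0,0],
    [0,0,0],
    [0,0,0],
    [0,0,0],
    [0,0,0],
    [0,0,0],
    [0,0,0]
  ],
  "grip": [0,0,0,0,0,0,0,0,0,0,0]
}}

```text
clock: 7.62
position: [543.3, 184.9, 60.0]
ee_rot: [0.05, 0.999, 0.0, 0.001]
contact_force: [-0.2, 0.5, -0.3]
gripper_width: -0.2
```

Run:
```python
from h import *
st();a=tip();cv2.imwrite("pics/s5.png",cv2.resize(a["image"][130:320,130:380],None,fx=3,fy=3))
```

```text
7.62 world [543.3 184.9  60. ] board 10.1 189.3 F [-0.2  0.5 -0.3] w -0.15409997676678114
tool x [-0.995  0.101 -0.001]
tip n 239 lowest 62.4 mean low [544.5 187.9  67.5] x 542.0 547.0
```

View pics/s5.png

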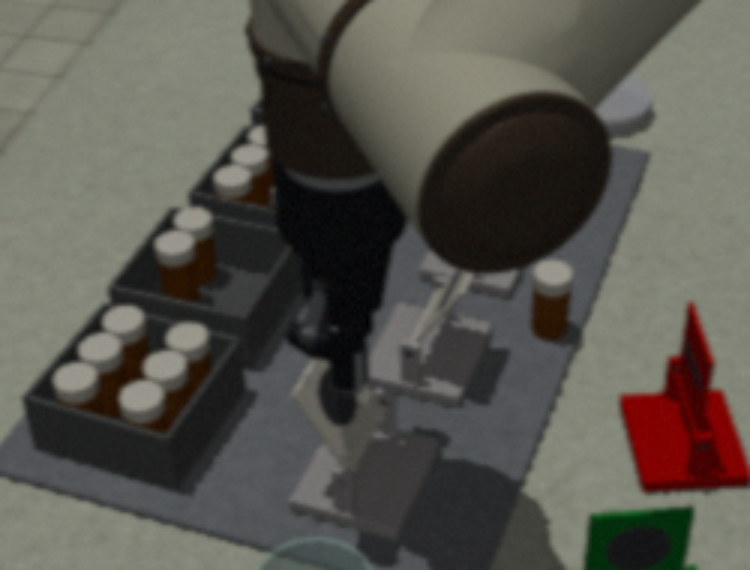

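Tag 1 at crop (340,410) has flipped to its disc side and its stand has not shifted. I retract, rise and move clear for a last check.

{"method": "play_rows", "body": {
  "travel": [
    [0.03,0,0],
    [0.03,0,0],
    [0.03,0,0],
    [0.01,0,0],
    [0,0,-0.04],
    [0,0,-0.04],
    [0,0,-0.04],
    [0,0,0]
  ],
  "rotation": [
    [0,0,0],
    [0,0,0],
    [0,0,0],
    [0,0,0],
    [0,0,0],
    [0,0,0],
    [0,0,0],
    [0,0,0]
  ],
  "grip": [0,0,0,0,0,0,0,0]
}}

```text
clock: 8.33
position: [446.4, 197.8, 188.8]
ee_rot: [0.049, 0.999, 0.005, 0.007]
contact_force: [0.4, 1.1, 0.7]
gripper_width: 0.2
```

{"method": "play_rows", "body": {
  "travel": [
    [0,-0.036,0],
    [0,-0.036,0],
    [0,-0.036,0],
    [0,-0.036,0],
    [0,-0.036,0],
    [0,-0.036,0],
    [0,-0.036,0],
    [0,-0.036,0],
    [0,-0.036,0],
    [0,-0.036,0],
    [0,-0.036,0],
    [0,-0.036,0]
  ],
  "rotation": [
    [0,0,0],
    [0,0,0],
    [0,0,0],
    [0,0,0],
    [0,0,0],
    [0,0,0],
    [0,0,0],
    [0,0,0],
    [0,0,0],
    [0,0,0],
    [0,0,0],
    [0,0,0]
  ],
  "grip": [0,0,0,0,0,0,0,0,0,0,0,0]
}}

```text
clock: 9.33
position: [398.2, -236.7, 180.2]
ee_rot: [0.05, 0.999, -0.0, 0.0]
contact_force: [1.5, 0.2, -0.1]
gripper_width: 0.0
```

{"method": "play_rows", "body": {
  "travel": [
    [0.015,-0.036,0],
    [0.015,-0.036,0],
    [0.015,-0.036,0],
    [0.015,-0.036,0],
    [0.015,-0.036,0],
    [0.015,-0.036,0],
    [0.015,-0.036,0],
    [0.015,-0.036,0],
    [0.015,-0.036,0],
    [0.015,-0.036,0],
    [0,0,0],
    [0,0,0]
  ],
  "rotation": [
    [0,0,0],
    [0,0,0],
    [0,0,0],
    [0,0,0],
    [0,0,0],
    [0,0,0],
    [0,0,0],
    [0,0,0],
    [0,0,0],
    [0,0,0],
    [0,0,0],
    [0,0,0]
  ],
  "grip": [0,0,0,0,0,0,0,0,0,0,0,0]
}}

```text
clock: 10.33
position: [211.9, -579.2, 178.7]
ee_rot: [0.052, 0.999, 0.001, -0.0]
contact_force: [-0.0, 1.1, 0.2]
gripper_width: -0.0
```

Run:
```python
from h import *
from bench import optics
st();t=optics.get_image("top")
d0=load("top0.npz")["image"]
c=lambda i:cv2.resize(i[95:275,135:455],None,fx=2.4,fy=1.6*1.0)
cv2.imwrite("pics/final.png",np.vstack([c(d0),c(t["image"])]))
```

```text
10.33 world [ 211.9 -579.2  178.7] board -238.5 -605.5 F [-0.   1.1  0.2] w -0.045906865976611026
tool x [-0.995  0.103  0.001]
```

View pics/final.png

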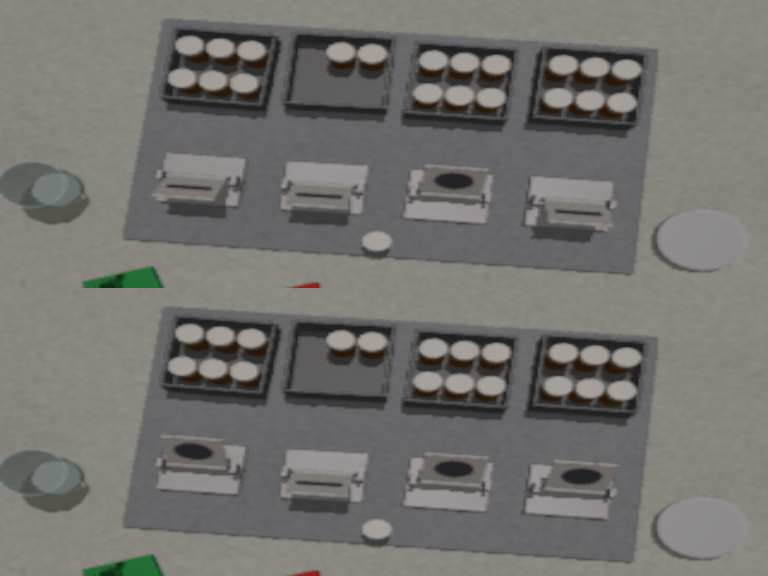

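The final top view (lower half) shows discs on tags 1, 3 and 4 and the bar on tag 2. Nothing else has moved compared with the start (upper half).

```bash
python3 -c "
from bench import workorder
print(workorder.job_done())"
```

```text
the job is handed in; nothing more can be done
None
```

The job is handed in. I flipped the leftmost and rightmost tags back towards their full bins by pushing with the shut fingertips. The other two were already right, so I left them alone: the third from the left shows its disc, and the part-filled bin's tag shows its bar.

- **Last check:** the final top view shows discs at the three full bins and the bar at the two-jar bin. By eye against the first picture, the stands, bins, jar, beaker and dish are where they were. The arm was well clear of everything, and the clock read about 10 s. I judged the tags' lean from the picture and did not measure the angles.
- **What disagreed:** my first push at the rightmost tag passed over it without touching. The camera depth put the fingertip about 26–34 mm higher than the reported TCP. I went by the camera height instead, and both pushes at that height worked.

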